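Complete the slide-box carrier

ROBOT

A 6-joint arm with a two-finger parallel gripper is mounted at the origin on the work surface. World frame = base frame: x ahead of the robot, y to its left, z up, the work surface at z = 0. Lengths are in mm, angles in degrees, forces in N, time in s.
With the tool pointing down it reaches from about 300 to 750 mm from the base axis. Payload 8.5 kg.
Tool frame: the origin (TCP) lies on the centre line of the jaws, within the pads' length; the fingertips stand 14 mm ahead of it and the grasp point (between the pads) lies 5 mm behind it; z points along the fingers, x is the direction in which the jaws open and shut, and the axes are right-handed (so a half turn about z gives the same grasp; the last joint's range is limited). The gripper opens to 85 mm and grips with 20 to 120 N. Pads are 22 mm wide; open, the fingers measure 114 mm over their backs; the gripper's body (76 mm by 85 mm) begins 54 mm behind the grasp point. The pads swing forward as they close: fully open they stand 13 mm farther back than shut.
Start: joints at [-76.45, 21.807, 74.336, -0, 83.858, -12.336], TCP at [240.114, -494.799, 245.322] pointing down, gripper open.
Joint ranges: [-178.18, 178.18], [-50.72, 133.34], [12.68, 142.11], [-81.47, 261.47], [9.98, 163.14], [-165.26, 165.26]. Speed limits (degrees/s): [136.94, 136.94, 180, 180, 180, 180].

INTERFACE

Orientations are given as a 3x3 rotation matrix whose columns are the frame's x, y, z axes.
In Python, from cell import state, read_camera, calibration, hand_in gives the robot as it stands.
- The arm moves only by the tool jog_arm, never from a script. Its argument "increments" is a list of rows, each an object with "linear": the shift along the tool's x, y, z in m, a list of three; "roll": the turn about the tool's z in rad. In form: [{"linear": [x, y, z], "roll": roll}, ...]. A call has 1 to 5 rows; each row shifts and turns the commanded pose from where the row before left it, along the tool's axes as they then stand; what a row does not reach is not made up. A row lasts 1/12 s, in which the tool goes at most 41.7 mm and 7.16 degrees, less where a joint would pass 70% of its speed; a pose out of reach is approached as far as the arm can. A call is refused whole if a number of a shift passes 0.0417 or a number of a turn 0.125, either way. A call with a gripper value outside its range is refused whole. "gripper" is the opening, from 0 (shut) to 1 (fully open), set as the call begins (left out, the last holds). The fingers move at their own pace and stop on an object; "grip_force" is the grip in N (left out, the last holds). Time passes only in rows, so rows that do not move let the fingers close. It gives the time, the measured TCP pose, the force and the opening at its end, in the units of the state.
- state(): the state, without advancing time (a new reading comes with each control period).
- read_camera(name): name is "scene" or "top" or "wrist"; returns the picture (480x640x3 uint8, blue, green, red); there is no depth.
- calibration(name): a dict with "fov_y" (degrees; the focal length in pixels is half the picture's height over the tangent of half this angle, whatever the lens; pixels are square), "cx", "cy" (the principal point, pixels), "extrinsics" (4x4, takes a point from world to camera coordinates). Camera axes: x right, y up, looking along -z (the intrinsics and any distortion apply to the point x, -y, -z); pixel columns grow to the right and rows downward; lengths in mm; the calibration is good to about 2 mm. A picture is of the moment at which its call begins: read the wrist's pose just before it. calibration takes no time and is no camera call; for the wrist camera it gives the pose at the moment of the call.
- hand_in(): hands the job in, once; it reports no verdict.
The state is a dict: "t": time; "qpos": joint angles; "joint_vel": joint speeds; "tau": joint torques, N m; "position": TCP position; "eef_rot": TCP orientation; "ft_force": force on the tool from outside, world axes, zero at the start; "wrist_torque": the same for the moment, N m; "grip_width": opening from 0.0 (shut) to 1.0 (fully open).
Only numpy, scipy, OpenCV 4.12 (cv2) and the standard library are available. Lean on these libraries where they do the work, as an engineer would, in place of code of your own. Each camera call takes 0.05 s, during which the arm holds its last target. There are 200 camera calls.

TASK

The wooden carrier must go to the microscope with one slide box of each colour: blue, yellow and red. One is already in it: see which colour that is, take the two missing colours from the leaning stand and stand them upright on the floor of the carrier's empty bays, setting them down rather than dropping them. Leave everything else where it is: the third box on the stand, the box already in the carrier, the returned boxes on the rubber mat, the bottle and the dishes.

Things in the scene. Friction and masses are not known exactly. Their poses are not given: they have to be found in the camera images.
- carrier: Fixed wooden carrier, 119 mm (own x) by 234 mm (own y), 35 mm tall. Origin: centre of its underside. Three open bays at own y = -70, 0, +70 mm, each 95 mm along x, 42 mm along y, floor 5 mm and wall tops 35 mm above the bench. A box stands in a bay with its width along the carrier's x. One box starts in the middle bay; the outer bays are empty. Turned up to 15 degrees.
- stand: Fixed plywood stand, 310 mm long (own y). Boxes lean in it side by side along y, 98 mm apart, tops 28 degrees from vertical away from the robot (own +x). Each sits on a sloping floor and against a 6 mm back panel on its far (+x) side, which covers only the lower 45 mm of the box (along its height); above that both big faces are free. Origin: middle of its foot. Yaw -3 to 20 degrees.
- mat: Fixed black rubber mat, 130 x 150 mm, 5 mm thick, beside the carrier on its -y side; two returned boxes stand upright on it. Origin: centre of its underside.
- new_blue: The blue slide box on the leaning stand (order varies). Plastic box 30 mm thick (own x), 83 wide (own y), 98 tall (own z), 110 to 230 g, both big faces alike. Origin: centre of its underside. On the stand its z points up along the box, leaning 28 degrees away from the robot; its x points away from the robot and down.
- new_yellow: The yellow slide box on the leaning stand (order varies). Plastic box 30 mm thick (own x), 83 wide (own y), 98 tall (own z), 110 to 230 g, both big faces alike. Origin: centre of its underside. On the stand its z points up along the box, leaning 28 degrees away from the robot; its x points away from the robot and down.
- new_red: The red slide box on the leaning stand (order varies). Plastic box 30 mm thick (own x), 83 wide (own y), 98 tall (own z), 110 to 230 g, both big faces alike. Origin: centre of its underside. On the stand its z points up along the box, leaning 28 degrees away from the robot; its x points away from the robot and down.
- old_blue: The other blue slide box, upright at the start, either in the carrier's middle bay or on the mat (one old box is in the carrier, two on the mat). It must stay there. Plastic box 30 mm thick (own x), 83 wide (own y), 98 tall (own z), 110 to 230 g, both big faces alike. Origin: centre of its underside. 
- old_yellow: The other yellow slide box, upright at the start, either in the carrier's middle bay or on the mat (one old box is in the carrier, two on the mat). It must stay there. Plastic box 30 mm thick (own x), 83 wide (own y), 98 tall (own z), 110 to 230 g, both big faces alike. Origin: centre of its underside. 
- old_red: The other red slide box, upright at the start, either in the carrier's middle bay or on the mat (one old box is in the carrier, two on the mat). It must stay there. Plastic box 30 mm thick (own x), 83 wide (own y), 98 tall (own z), 110 to 230 g, both big faces alike. Origin: centre of its underside. 
- bottle: Amber glass bottle with a black cap, 68 mm diameter, 125 mm tall, standing beyond the work. Origin at the centre of its underside. Bystander.
- dishes: Stack of three flat round dishes, 90 mm diameter, 45 mm tall, beyond the carrier. Origin at the centre of its underside. Bystander.
There are look-alikes about, which are no part of the job. What is shaped like the new_red but green or purple is not meant. What is shaped like the old_red but green is not meant.

How it is judged:
By the outcome, as a careful person would: the job done as asked, in the order asked, and still so for the second after the job is handed in, with the robot touching nothing.
It also fails if it takes over 64 s, if anything falls off the work surface, if the arm or the gripper's body presses on something with over 40 N, if the wrist force passes 120 N, or if a joint passes its speed limit or range.

## Working session

There is one attempt and no reset: what is moved stays moved. The work goes in short steps, Python scripts to look and compute and a tool call to move; the robot and the scene stay as the last step left them, time stands still between calls to the robot, and variables do not carry over. Pictures are saved under pics/ and viewed, about 8 in all and at most 12, crops included, and the job is handed in when it is done.

Besides the shell and the picture viewer there is one more tool, called after "Emit:" by a JSON object that holds its "op" and its "data". jog_arm: Moves the arm, as the interface text tells. Its arguments: {"type":"object","properties":{"increments":{"type":"array"},"gripper":{"type":"number"},"grip_force":{"type":"number"}},"required":["increments"]}

```bash
mkdir -p pics; ls
python3 - <<'E'
from cell import *
import cv2,numpy as np
for n in("scene","top"):
    cv2.imwrite(f"pics/{n}0.png",read_camera(n)); c=calibration(n); print(n,{k:(np.round(v,4).tolist()) for k,v in c.items()})
s=state();print(s["t"],s["position"],s["eef_rot"])
E
```

```text
pics
scene {'fov_y': 55.3067, 'cx': 305.8119, 'cy': 241.957, 'extrinsics': [[0.84, 0.5424, 0.013, -441.4202], [-0.3793, 0.57, 0.7289, 193.2885], [0.3879, -0.6172, 0.6845, -1297.3583], [0.0, 0.0, 0.0, 1.0]]}
top {'fov_y': 42.3486, 'cx': 319.4562, 'cy': 240.3929, 'extrinsics': [[0.0247, -0.9992, 0.0316, -59.6197], [0.9945, 0.0278, 0.1009, -572.3088], [-0.1017, 0.029, 0.9944, -1247.23], [0.0, 0.0, 0.0, 1.0]]}
0.1 [ 240.05159013 -494.59070342  244.7777897 ] [[ 4.36568479e-01 -8.99670988e-01 -2.74616218e-04]
 [-8.99670186e-01 -4.36568467e-01  1.23663118e-03]
 [-1.23244998e-03 -2.92810170e-04 -9.99999198e-01]]
```

View pics/scene0.png

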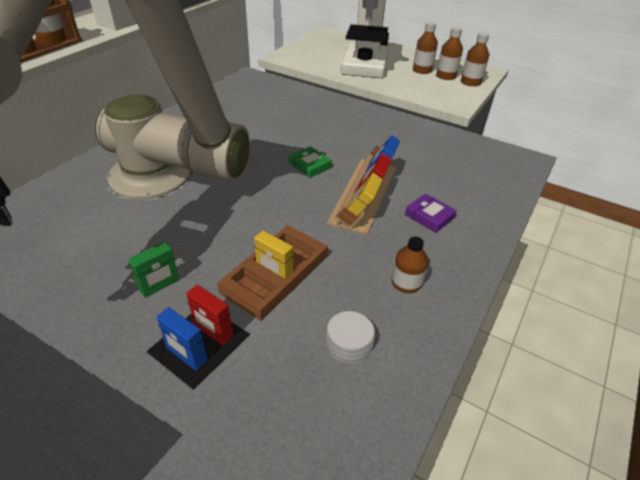

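View pics/top0.png

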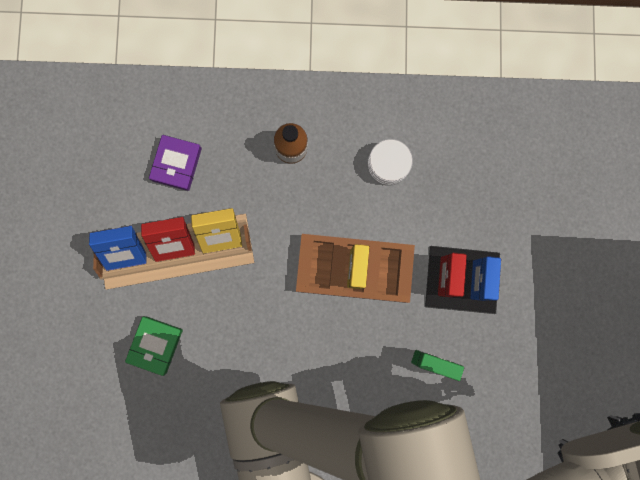

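Top view: the carrier (~355,268) holds yellow (360,266), so blue and red are missing. On the stand are blue (118,247), red (168,238) and yellow (216,230). The mat has old red (452,275) and old blue (486,278). The green and purple look-alikes are elsewhere. The wanted boxes are new_blue and new_red on the stand, as they are the only blue and red ones leaning there. Next I'll measure the carrier and the boxes.

```bash
cat > h.py <<'E'
from cell import *
import cv2,numpy as np
def K(c):
    f=240/np.tan(np.radians(c["fov_y"]/2)); return f
def ray(c,p):
    p=np.atleast_2d(np.asarray(p,float)); f=K(c); E=np.array(c["extrinsics"]); R,t=E[:3,:3],E[:3,3]
    d=np.c_[(p[:,0]-c["cx"])/f,-(p[:,1]-c["cy"])/f,-np.ones(len(p))]@R
    return -R.T@t,d
def plane(c,p,z):
    o,d=ray(c,p); return o+d*((z-o[2])/d[:,2])[:,None]
def proj(c,P):
    E=np.array(c["extrinsics"]);q=np.atleast_2d(P)@E[:3,:3].T+E[:3,3];f=K(c)
    return np.c_[c["cx"]-f*q[:,0]/q[:,2],c["cy"]+f*q[:,1]/q[:,2]]
def mask(im,col):
    h=cv2.cvtColor(im,cv2.COLOR_BGR2HSV)
    r={"blue":[(105,120,60),(125,255,255)],"yellow":[(20,140,90),(32,255,255)],"red":[(0,200,60),(5,255,255)],"wood":[(6,90,40),(16,215,200)]}[col]
    m=cv2.inRange(h,r[0],r[1])
    if col=="red": m|=cv2.inRange(h,(172,180,60),(180,255,255))
    return m
def blobs(m,amin=150):
    m=cv2.morphologyEx(m,cv2.MORPH_CLOSE,np.ones((5,5)))
    return [c for c in cv2.findContours(m,0,2)[0] if cv2.contourArea(c)>amin]
E
python3 - <<'E'
from h import *
c=calibration("top");im=cv2.imread("pics/top0.png")
for col in("wood","blue","red","yellow"):
    for b in blobs(mask(im,col)):
        r=cv2.minAreaRect(b); z=35 if col=="wood" else 90
        W=plane(c,cv2.boxPoints(r),z)
        e=[W[1]-W[0],W[2]-W[1]]
        print(col,np.round(r[0]),np.round(r[1]),"ctr",W.mean(0).round(),[(round(np.linalg.norm(v)),round(np.degrees(np.arctan2(v[1],v[0])),1)) for v in e])
E
```

```text
wood [355. 268.] [115.  58.] ctr [ 519. -119.   35.] [(119, np.float64(-4.1)), (236, np.float64(-94.1))]
wood [171. 252.] [ 49. 159.] ctr [542. 256.  35.] [(322, np.float64(-78.1)), (102, np.float64(-167.9))]
wood [290. 140.] [33. 32.] ctr [783.  22.  35.] [(67, np.float64(-88.0)), (70, np.float64(-178.5))]
wood [561.   2.] [  5. 156.] ctr [1105. -555.   35.] [(342, np.float64(-87.7)), (11, np.float64(178.4))]
blue [486. 278.] [28. 44.] ctr [ 503. -372.   90.] [(87, np.float64(-3.9)), (55, np.float64(-92.2))]
blue [117. 248.] [39. 54.] ctr [542. 350.  90.] [(103, np.float64(-78.4)), (77, np.float64(-167.3))]
yellow [359. 266.] [16. 43.] ctr [ 519. -122.   90.] [(85, np.float64(-4.1)), (31, np.float64(-93.6))]
yellow [216. 231.] [39. 46.] ctr [581. 160.  90.] [(90, np.float64(-78.1)), (78, np.float64(-167.9))]
```

Emit:
{"op": "jog_arm", "data": {"increments": [{"linear": [0,0,0],"roll": -0.12},{"linear": [0,0,0],"roll": -0.12},{"linear": [0,0,0],"roll": -0.12},{"linear": [0,0,0],"roll": -0.12},{"linear": [0,0,0],"roll": -0.12}]}}

```text
t: 0.52
position: [240.1, -494.6, 244.9]
eef_rot: [[0.871, -0.491, -0.0], [-0.491, -0.871, 0.001], [-0.001, -0.001, -1.0]]
ft_force: [0.0, -0.3, 0.1]
grip_width: 1.002
```

Emit:
{"op": "jog_arm", "data": {"increments": [{"linear": [0,0,0],"roll": -0.12},{"linear": [0,0,0],"roll": -0.12},{"linear": [0,0,0],"roll": -0.12},{"linear": [0,0,0],"roll": -0.12},{"linear": [0,0,0],"roll": -0.12}]}}

```text
t: 0.93
position: [240.1, -494.6, 244.9]
eef_rot: [[0.996, 0.087, -0.0], [0.087, -0.996, 0.001], [-0.0, -0.001, -1.0]]
ft_force: [0.1, 0.6, -0.3]
grip_width: 1.003
```

Emit:
{"op": "jog_arm", "data": {"increments": [{"linear": [0,0,0],"roll": -0.12},{"linear": [0,0,0],"roll": 0}]}}

```text
t: 1.1
position: [240.1, -494.7, 245.0]
eef_rot: [[0.979, 0.204, -0.0], [0.204, -0.979, 0.001], [-0.0, -0.001, -1.0]]
ft_force: [0.1, 0.2, -0.0]
grip_width: 1.003
```

```bash
cat >> h.py <<'E'
def yaw(s): R=np.array(s["eef_rot"]); return np.degrees(np.arctan2(R[1,0],R[0,0]))
def go(tgt,s=None):
    s=s or state(); R=np.array(s["eef_rot"]); d=R.T@(np.array(tgt)-np.array(s["position"])); print("t",round(s["t"],2),"pos",np.round(s["position"],1),"yaw",round(yaw(s),2),"shift tool mm",d.round(1),"rows",round(np.abs(d).max()/41,1)); return d
E
python3 - <<'E'
from h import *
go([500,255,300])
c=calibration("wrist");E=np.array(c["extrinsics"]);o=-E[:3,:3].T@E[:3,3];s=state()
R=np.array(s["eef_rot"]);print(c["fov_y"],c["cx"],c["cy"],"cam in tool",(R.T@(o-s["position"])).round(1),"look in tool",(R.T@-E[2,:3]).round(2))
E
```

```text
t 1.1 pos [ 240.1 -494.7  245. ] yaw 11.76 shift tool mm [ 407.2 -681.   -54.5] rows 16.6
61.01021183598358 316.1071840868483 237.52710791069708 cam in tool [-1.000e-01 -7.200e+01 -1.285e+02] look in tool [0.   0.28 0.96]
```

Emit:
{"op": "jog_arm", "data": {"increments": [{"linear": [0.0253,-0.0398,-0.003],"roll": 0},{"linear": [0.0253,-0.0398,-0.003],"roll": 0},{"linear": [0.0253,-0.0398,-0.003],"roll": 0},{"linear": [0.0253,-0.0398,-0.003],"roll": 0},{"linear": [0.0253,-0.0398,-0.003],"roll": 0}]}}

```text
t: 1.52
position: [314.5, -298.7, 258.5]
eef_rot: [[0.981, 0.195, -0.0], [0.195, -0.981, 0.0], [-0.0, -0.0, -1.0]]
ft_force: [1.2, -1.1, 0.4]
grip_width: 0.999
```

Emit:
{"op": "jog_arm", "data": {"increments": [{"linear": [0.0253,-0.0398,-0.003],"roll": 0},{"linear": [0.0253,-0.0398,-0.003],"roll": 0},{"linear": [0.0253,-0.0398,-0.003],"roll": 0},{"linear": [0.0253,-0.0398,-0.003],"roll": 0},{"linear": [0.0253,-0.0398,-0.003],"roll": 0}]}}

```text
t: 1.93
position: [388.7, -104.4, 272.0]
eef_rot: [[0.981, 0.195, 0.0], [0.195, -0.981, -0.0], [0.0, 0.0, -1.0]]
ft_force: [1.4, -0.4, -0.0]
grip_width: 1.001
```

Emit:
{"op": "jog_arm", "data": {"increments": [{"linear": [0.0253,-0.0398,-0.003],"roll": 0},{"linear": [0.0253,-0.0398,-0.003],"roll": 0},{"linear": [0.0253,-0.0398,-0.003],"roll": 0},{"linear": [0.0253,-0.0398,-0.003],"roll": 0},{"linear": [0.0253,-0.0398,-0.003],"roll": 0}]}}

```text
t: 2.35
position: [463.0, 90.1, 285.1]
eef_rot: [[0.981, 0.196, 0.0], [0.196, -0.981, -0.0], [-0.0, 0.0, -1.0]]
ft_force: [0.4, -0.5, 0.5]
grip_width: 1.002
```

Emit:
{"op": "jog_arm", "data": {"increments": [{"linear": [0.0253,-0.0398,-0.003],"roll": 0},{"linear": [0.0253,-0.0398,-0.003],"roll": 0},{"linear": [0.0253,-0.0398,-0.003],"roll": 0},{"linear": [0,0,0],"roll": 0},{"linear": [0,0,0],"roll": 0}]}}

```text
t: 2.77
position: [507.5, 205.9, 292.1]
eef_rot: [[0.98, 0.199, -0.001], [0.199, -0.98, -0.0], [-0.001, 0.0, -1.0]]
ft_force: [-0.6, -1.1, 0.0]
grip_width: 1.007
```

Run:
```python
from h import *
import json
go([540,300,300]);c=calibration("wrist");im=read_camera("wrist");cv2.imwrite("pics/w1.png",im)
json.dump({k:np.asarray(v).tolist() for k,v in c.items()},open("w1.json","w"))
```

```text
t 2.77 pos [507.5 205.9 292.1] yaw 11.5 shift tool mm [ 50.7 -85.7  -8. ] rows 2.1
```

View pics/w1.png

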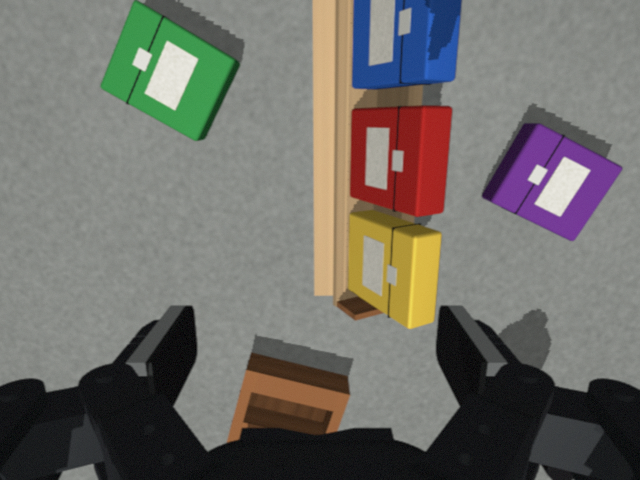

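Wrist view: red box spans (350–452, 105–215), with blue above it at (355–460, 0–88) and yellow below it at (348–440, 210–327). Box edges are close to image-vertical, so the stand yaw is close to the tool's. Next I'll triangulate red's corners from the wrist and top views.

Run:
```python
from h import *
import json
def rmask(im):
    h=cv2.cvtColor(im,cv2.COLOR_BGR2HSV); return cv2.inRange(h,(0,170,50),(5,255,255))|cv2.inRange(h,(172,170,50),(180,255,255))
cw=json.load(open("w1.json"));ct=calibration("top")
V=[(ct,cv2.imread("pics/top0.png")),(cw,cv2.imread("pics/w1.png"))]
def corners(b):
    h=cv2.convexHull(b)
    for e in np.arange(2,20,.5):
        a=cv2.approxPolyDP(h,e,True)
        if len(a)<=4: return a[:,0].astype(float)
def tri(p,q):
    (o1,d1),(o2,d2)=ray(V[0][0],p),ray(V[1][0],q); d1,d2=d1[0],d2[0]
    s=np.linalg.lstsq(np.c_[d1,-d2],o2-o1,rcond=None)[0]; a,b=o1+s[0]*d1,o2+s[1]*d2
    return (a+b)/2,np.linalg.norm(a-b)
for col,f in(("red",rmask),("yellow",lambda i:mask(i,"yellow"))):
    C=[]
    for k,(c,im) in enumerate(V):
        m=f(im); bs=blobs(m)
        lim=(lambda x,y:x<260) if k==0 else (lambda x,y:300<x<500)
        bs=[b for b in bs if lim(*b.reshape(-1,2).mean(0))]
        b=max(bs,key=cv2.contourArea); q=corners(b); W=plane(c,q,100)
        # order: by far(x') / left(y')
        u=W[:,:2]@np.array([.98,.2]); v=W[:,:2]@np.array([-.2,.98])
        far=np.argsort(-u)[:2]; near=np.argsort(-u)[2:]
        idx=[far[np.argmax(v[far])],far[np.argmin(v[far])],near[np.argmax(v[near])],near[np.argmin(v[near])]]
        C.append(q[idx]); print(col,k,q[idx].tolist())
    for i,n in enumerate(("farL","farR","nearL","nearR")):
        P,e=tri(C[0][i],C[1][i]); print(n,P.round(1),"gap",e.round(1))
```

```text
red 0 [[142.0, 224.0], [182.0, 217.0], [155.0, 260.0], [194.0, 253.0]]
red 1 [[450.0, 108.0], [441.0, 211.0], [354.0, 109.0], [351.0, 195.0]]
farL [589.7 302.9  98.3] gap 1.9
farR [605.2 225.8 100.1] gap 1.1
nearL [525.2 291.2  23.3] gap 1.2
nearR [540.9 212.1  25. ] gap 0.1
yellow 0 [[191.0, 216.0], [232.0, 209.0], [203.0, 252.0], [241.0, 246.0]]
yellow 1 [[440.0, 233.0], [432.0, 321.0], [351.0, 213.0], [348.0, 288.0]]
farL [607.8 208.3 103.2] gap 2.5
farR [624.3 129.9 100.8] gap 2.6
nearL [544.3 194.1  23.9] gap 1.4
nearR [558.5 116.4  28.3] gap 1.5
```

Red's far-top edge centre is (597.5, 264.4, z 99). The stand yaw is about 11.4° and the box pitch 97 mm, both matching the given sizes. Since the tool stays vertical, the plan is:

1. Straddle the top of the box.
2. Pull it upright toward the robot with the far finger.
3. Close the jaws, so the pads square the box up.

First I'll move above red.

Emit:
{"op": "jog_arm", "data": {"increments": [{"linear": [0.025,-0.013,0.02],"roll": 0},{"linear": [0.025,-0.013,0.02],"roll": 0},{"linear": [0.025,-0.013,0.02],"roll": 0},{"linear": [0,0,0],"roll": 0},{"linear": [0,0,0],"roll": 0}]}}

```text
t: 3.23
position: [573.2, 256.3, 231.3]
eef_rot: [[0.98, 0.197, -0.003], [0.197, -0.98, -0.001], [-0.003, 0.0, -1.0]]
ft_force: [-1.0, 0.0, 0.3]
grip_width: 0.997
```

Run:
```python
from h import *
import json
go([573,259.4,85]);c=calibration("wrist");im=read_camera("wrist");cv2.imwrite("pics/w2.png",im)
json.dump({k:np.asarray(v).tolist() for k,v in c.items()},open("w2.json","w"))
a=np.radians(11.4);U=np.array([np.cos(a),np.sin(a),0]);Vv=np.array([-np.sin(a),np.cos(a),0])
for n,o in(("red",0),("blue",98)):
    P=np.array([597.5,264.4,100])+Vv*o
    q=proj(c,[P+Vv*41.5,P-Vv*41.5]); print(n,q.round())
    for k in q: cv2.circle(im,tuple(int(x) for x in k),4,(0,255,0),1)
cv2.imwrite("pics/w2a.png",im)
```

```text
t 3.23 pos [573.2 256.3 231.3] yaw 11.36 shift tool mm [  0.9  -3.1 146.3] rows 3.6
red [[357. 163.]
 [354. 285.]]
blue [[362. -13.]
 [358. 139.]]
```

View pics/w2a.png

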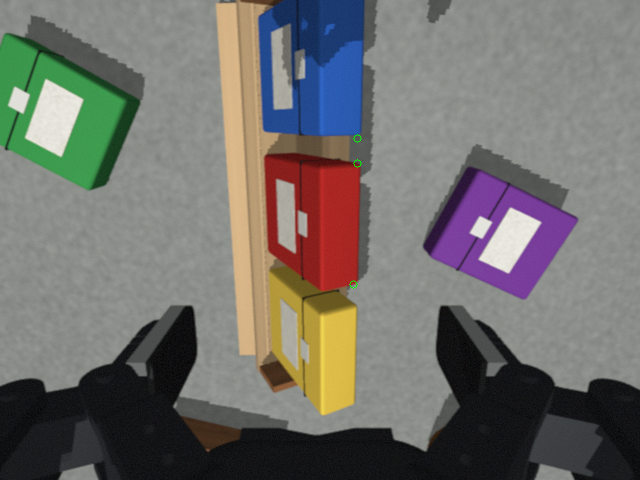

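The predicted corners land on the red box's far edge to within about 3 px, and on blue's too. Red (312,220) is the leaning box wanted. Going down.

Emit:
{"op": "jog_arm", "data": {"increments": [{"linear": [0,-0.003,0.03],"roll": 0},{"linear": [0,0,0.03],"roll": 0},{"linear": [0,0,0.03],"roll": 0},{"linear": [0,0,0.03],"roll": 0},{"linear": [0,0,0.026],"roll": 0}]}}

```text
t: 3.7
position: [572.2, 259.1, 87.4]
eef_rot: [[0.98, 0.197, 0.002], [0.197, -0.98, 0.0], [0.002, 0.0, -1.0]]
ft_force: [-0.0, 0.4, 0.0]
grip_width: 0.999
```

Emit:
{"op": "jog_arm", "data": {"increments": [{"linear": [-0.008,0,0],"roll": 0},{"linear": [-0.008,0,0],"roll": 0},{"linear": [-0.008,0,0],"roll": 0},{"linear": [-0.008,0,0],"roll": 0},{"linear": [0,0,0],"roll": 0}]}}

```text
t: 4.12
position: [540.1, 253.9, 89.1]
eef_rot: [[0.98, 0.2, 0.002], [0.2, -0.98, 0.001], [0.002, -0.0, -1.0]]
ft_force: [0.7, -0.3, 0.3]
grip_width: 0.998
```

Emit:
{"op": "jog_arm", "data": {"increments": [{"linear": [0,0,0.004],"roll": 0},{"linear": [0,0,0],"roll": 0},{"linear": [0,0,0],"roll": 0},{"linear": [0,0,0],"roll": 0},{"linear": [0,0,0],"roll": 0}], "gripper": 0.0, "grip_force": 30}}

```text
t: 4.53
position: [542.4, 254.3, 83.2]
eef_rot: [[0.98, 0.2, 0.003], [0.2, -0.98, 0.001], [0.003, -0.0, -1.0]]
ft_force: [1.5, -0.1, -0.8]
grip_width: 0.351
```

Emit:
{"op": "jog_arm", "data": {"increments": [{"linear": [0,0,0],"roll": 0},{"linear": [0,0,0],"roll": 0},{"linear": [0,0,0],"roll": 0},{"linear": [0,0,0],"roll": 0},{"linear": [0,0,0],"roll": 0}]}}

```text
t: 4.95
position: [542.3, 254.3, 83.2]
eef_rot: [[0.98, 0.2, 0.003], [0.2, -0.98, 0.001], [0.003, -0.0, -1.0]]
ft_force: [5.4, 1.4, -0.4]
grip_width: 0.348
```

Run:
```python
from h import *
go([540,254,85]);cv2.imwrite("pics/s3.png",read_camera("scene")[100:300,250:490].repeat(3,0).repeat(3,1));
```

```text
t 4.95 pos [542.3 254.3  83.2] yaw 11.52 shift tool mm [-2.3 -0.2 -1.8] rows 0.1
```

View pics/s3.png

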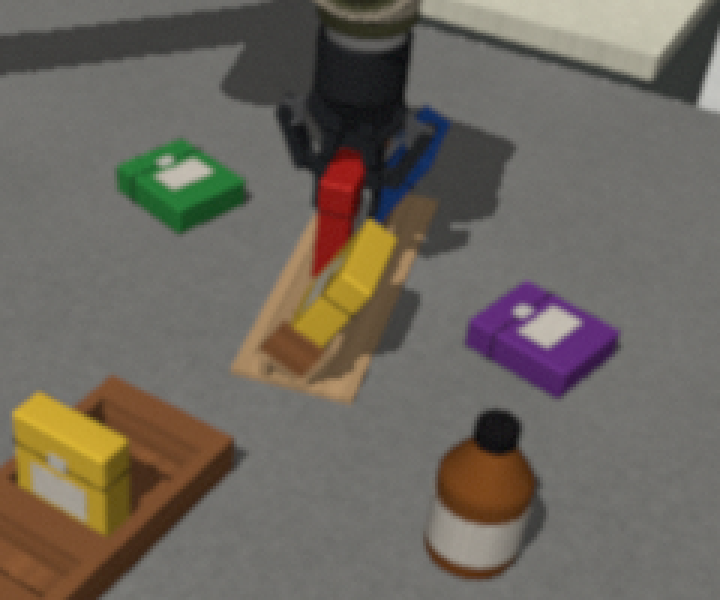

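The jaws stopped at 0.348 (about 30 mm) and the box is upright in the grip, so it is squared. Lifting it and carrying it toward the +y bay.

Emit:
{"op": "jog_arm", "data": {"increments": [{"linear": [0,0,0],"roll": 0},{"linear": [0,0,-0.02],"roll": 0},{"linear": [0,0,-0.035],"roll": 0},{"linear": [0,0,-0.035],"roll": 0},{"linear": [0,0,-0.035],"roll": 0}], "grip_force": 50}}

```text
t: 5.42
position: [540.1, 253.8, 208.6]
eef_rot: [[0.98, 0.2, -0.004], [0.2, -0.98, -0.001], [-0.004, 0.0, -1.0]]
ft_force: [1.5, 0.3, -1.8]
grip_width: 0.347
```

Emit:
{"op": "jog_arm", "data": {"increments": [{"linear": [-0.008,0.03,0],"roll": 0},{"linear": [-0.008,0.03,0],"roll": 0},{"linear": [-0.008,0.03,0],"roll": 0},{"linear": [-0.008,0.03,0],"roll": 0},{"linear": [-0.008,0.03,0],"roll": 0}]}}

```text
t: 5.83
position: [530.8, 97.9, 207.3]
eef_rot: [[0.98, 0.2, -0.003], [0.2, -0.98, 0.0], [-0.003, -0.001, -1.0]]
ft_force: [-0.1, -0.1, -1.7]
grip_width: 0.344
```

Emit:
{"op": "jog_arm", "data": {"increments": [{"linear": [-0.008,0.03,0],"roll": 0},{"linear": [-0.008,0.03,0],"roll": 0},{"linear": [-0.008,0.03,0],"roll": 0},{"linear": [-0.008,0.03,0],"roll": 0},{"linear": [-0.008,0.03,0],"roll": 0}]}}

```text
t: 6.25
position: [521.6, -57.0, 207.4]
eef_rot: [[0.98, 0.2, -0.003], [0.2, -0.98, 0.001], [-0.002, -0.001, -1.0]]
ft_force: [1.1, 0.4, -2.0]
grip_width: 0.344
```

Emit:
{"op": "jog_arm", "data": {"increments": [{"linear": [0,0,0],"roll": -0.1},{"linear": [0,0,0],"roll": -0.1},{"linear": [0,0,0],"roll": -0.1},{"linear": [0,0,0],"roll": -0.1},{"linear": [0,0,0],"roll": -0.1}]}}

```text
t: 6.67
position: [521.9, -55.7, 207.2]
eef_rot: [[0.761, 0.649, -0.003], [0.649, -0.761, 0.001], [-0.002, -0.003, -1.0]]
ft_force: [0.7, -0.1, -2.3]
grip_width: 0.346
```

Emit:
{"op": "jog_arm", "data": {"increments": [{"linear": [0,0,0],"roll": -0.1},{"linear": [0,0,0],"roll": -0.1},{"linear": [0,0,0],"roll": -0.1},{"linear": [0,0,0],"roll": -0.1},{"linear": [0,0,0],"roll": -0.1}]}}

```text
t: 7.08
position: [521.9, -55.6, 207.3]
eef_rot: [[0.357, 0.934, -0.003], [0.934, -0.357, 0.001], [-0.0, -0.003, -1.0]]
ft_force: [-0.2, 0.2, -1.7]
grip_width: 0.348
```

Emit:
{"op": "jog_arm", "data": {"increments": [{"linear": [0,0,0],"roll": -0.1},{"linear": [0,0,0],"roll": -0.1},{"linear": [0,0,0],"roll": -0.1},{"linear": [0,0,0],"roll": 0},{"linear": [0,0,0],"roll": 0}]}}

```text
t: 7.5
position: [522.2, -55.7, 207.5]
eef_rot: [[0.073, 0.997, -0.002], [0.997, -0.073, 0.001], [0.0, -0.002, -1.0]]
ft_force: [0.5, 0.8, -2.4]
grip_width: 0.343
```

Run:
```python
from h import *
go([524,-49,200]);cv2.imwrite("pics/w4.png",read_camera("wrist"));cv2.imwrite("pics/t4.png",read_camera("top"));
im=np.hstack([cv2.imread("pics/w4.png")[::1,::1],]);cv2.imwrite("pics/w4v.png",im)
```

```text
t 7.5 pos [522.2 -55.7 207.5] yaw 85.83 shift tool mm [6.8 1.3 7.5] rows 0.2
```

View pics/w4v.png

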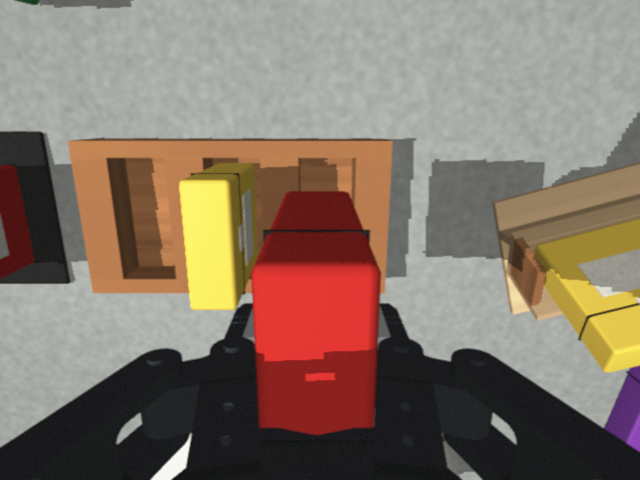

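Red is held upright and is above the +y bay, whose upper opening is at cols 299–355, row 157. The carrier's rim corners are near (72,141), (392,141) and (93,292). I'll check the carrier pose from these at z=35.

Run:
```python
from h import *
c=calibration("wrist");im=cv2.imread("pics/w4.png")
m=mask(im,"wood"); 
# refine: far rim row per col, left edge
W=plane(c,[(72,141),(392,141),(93,292),(299,157),(355,157),(108,158),(124,278)],35)
for n,w in zip(("farR","farL","nearR","bayLfar-","bayLfar+","bayRfar","bayRnear"),W):print(n,w.round(1))
d=W[1]-W[0];print("len",np.linalg.norm(d).round(1),"yaw",np.degrees(np.arctan2(-d[0],d[1])).round(2),"width",np.linalg.norm(W[2]-W[0]).round(1))
yaw_=np.radians(-4);X=np.array([np.cos(yaw_),np.sin(yaw_)]);Y=np.array([-X[1],X[0]])
C=[W[0][:2]-59.5*X+117*Y, W[1][:2]-59.5*X-117*Y, W[2][:2]+59.5*X+117*Y]
print("centres",np.round(C,1)); C0=np.mean(C,0)
for k in(70,-70):print(k,(C0+k*Y).round(1))
```

```text
farR [ 453.9 -226.7   35. ]
farL [470.6   3.3  35. ]
nearR [ 571.3 -238.2   35. ]
bayLfar- [477.1 -64.5  35. ]
bayLfar+ [480.  -23.8  35. ]
bayRfar [ 467.7 -203.4   35. ]
bayRnear [ 561.2 -211.    35. ]
len 230.6 yaw -4.16 width 118.0
centres [[ 402.7 -105.8]
 [ 403.1 -109.3]
 [ 638.8 -125.7]]
70 [486.4 -43.8]
-70 [ 476.7 -183.4]
```

Emit:
{"op": "jog_arm", "data": {"increments": [{"linear": [0.008,0.001,0.02],"roll": 0},{"linear": [0,0,0.03],"roll": 0},{"linear": [0,0,0.03],"roll": 0},{"linear": [0,0,0.03],"roll": 0},{"linear": [0,0,0],"roll": 0}]}}

```text
t: 8.02
position: [521.6, -47.1, 93.3]
eef_rot: [[0.072, 0.997, -0.01], [0.997, -0.072, 0.003], [0.002, -0.01, -1.0]]
ft_force: [-0.9, 1.7, -1.9]
grip_width: 0.346
```

Run:
```python
from h import *
go([524,-47.5,62]);cv2.imwrite("pics/s5.png",cv2.resize(read_camera("scene")[190:330,200:380],None,fx=4,fy=4,interpolation=2))
```

```text
t 8.02 pos [521.6 -47.1  93.3] yaw 85.89 shift tool mm [-0.3  2.7 31.3] rows 0.8
```

View pics/s5.png

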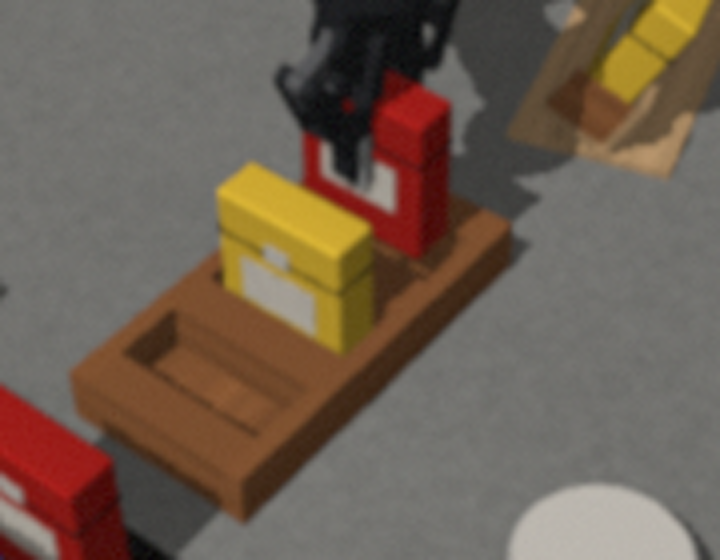

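Red hangs upright just above the +y bay and is parallel to the yellow box. Lowering it now.

Emit:
{"op": "jog_arm", "data": {"increments": [{"linear": [0,0.002,0.002],"roll": 0},{"linear": [0,0,0.008],"roll": 0},{"linear": [0,0,0.008],"roll": 0},{"linear": [0,0,0.006],"roll": 0},{"linear": [0,0,0],"roll": 0}]}}

```text
t: 8.48
position: [525.8, -48.0, 73.1]
eef_rot: [[0.07, 0.998, -0.002], [0.998, -0.07, 0.0], [0.0, -0.002, -1.0]]
ft_force: [-0.7, 0.5, -2.0]
grip_width: 0.349
```

Emit:
{"op": "jog_arm", "data": {"increments": [{"linear": [0,0,0.002],"roll": 0},{"linear": [0,0,0.002],"roll": 0},{"linear": [0,0,0],"roll": 0}]}}

```text
t: 8.73
position: [526.2, -48.1, 69.8]
eef_rot: [[0.07, 0.998, -0.0], [0.998, -0.07, 0.0], [0.0, -0.0, -1.0]]
ft_force: [0.7, -0.4, -1.6]
grip_width: 0.348
```

Emit:
{"op": "jog_arm", "data": {"increments": [{"linear": [0,-0.001,0.002],"roll": 0},{"linear": [0,0,0.002],"roll": 0},{"linear": [0,0,0],"roll": 0}]}}

```text
t: 8.98
position: [525.1, -48.0, 65.7]
eef_rot: [[0.07, 0.998, -0.0], [0.998, -0.07, 0.0], [0.0, -0.0, -1.0]]
ft_force: [-0.3, 0.9, -1.5]
grip_width: 0.346
```

Emit:
{"op": "jog_arm", "data": {"increments": [{"linear": [0,0,0.0015],"roll": 0},{"linear": [0,0,0.0015],"roll": 0},{"linear": [0,0,0],"roll": 0}]}}

```text
t: 9.23
position: [525.2, -48.0, 62.7]
eef_rot: [[0.07, 0.998, -0.0], [0.998, -0.07, 0.0], [0.0, -0.0, -1.0]]
ft_force: [-0.2, -0.3, -2.6]
grip_width: 0.347
```

Emit:
{"op": "jog_arm", "data": {"increments": [{"linear": [0,0,0.001],"roll": 0},{"linear": [0,0,0.001],"roll": 0},{"linear": [0,0,0],"roll": 0}]}}

```text
t: 9.48
position: [525.2, -48.0, 60.8]
eef_rot: [[0.07, 0.998, -0.0], [0.998, -0.07, 0.0], [0.0, -0.0, -1.0]]
ft_force: [0.2, -0.9, -2.3]
grip_width: 0.347
```

Emit:
{"op": "jog_arm", "data": {"increments": [{"linear": [0,0,0.001],"roll": 0},{"linear": [0,0,0],"roll": 0}]}}

```text
t: 9.65
position: [525.2, -48.0, 59.8]
eef_rot: [[0.07, 0.998, -0.0], [0.998, -0.07, 0.0], [0.0, -0.0, -1.0]]
ft_force: [1.0, 0.4, -1.8]
grip_width: 0.345
```

Emit:
{"op": "jog_arm", "data": {"increments": [{"linear": [0,0,0.001],"roll": 0},{"linear": [0,0,0.001],"roll": 0},{"linear": [0,0,0],"roll": 0}]}}

```text
t: 9.9
position: [525.3, -47.9, 59.4]
eef_rot: [[0.069, 0.998, 0.001], [0.998, -0.069, -0.0], [-0.0, 0.001, -1.0]]
ft_force: [-5.1, 2.4, 14.2]
grip_width: 0.349
```

Emit:
{"op": "jog_arm", "data": {"increments": [{"linear": [0,0,0.001],"roll": 0},{"linear": [0,0,0],"roll": 0}]}}

```text
t: 10.07
position: [525.3, -47.9, 59.4]
eef_rot: [[0.069, 0.998, 0.002], [0.998, -0.069, -0.001], [-0.001, 0.002, -1.0]]
ft_force: [-9.4, 3.2, 25.5]
grip_width: 0.34
```

The box touched down at TCP z 59.4, where floor contact was expected. I'll relieve the pressure and open partly to clear the middle box.

Emit:
{"op": "jog_arm", "data": {"increments": [{"linear": [0,0,-0.001],"roll": 0},{"linear": [0,0,-0.001],"roll": 0},{"linear": [0,0,0],"roll": 0}]}}

```text
t: 10.32
position: [525.4, -48.0, 59.5]
eef_rot: [[0.07, 0.998, 0.001], [0.998, -0.07, -0.0], [-0.0, 0.001, -1.0]]
ft_force: [-2.9, 1.1, 6.9]
grip_width: 0.352
```

Emit:
{"op": "jog_arm", "data": {"increments": [{"linear": [0,0,0],"roll": 0},{"linear": [0,0,0],"roll": 0},{"linear": [0,0,0],"roll": 0},{"linear": [0,0,0],"roll": 0},{"linear": [0,0,0],"roll": 0}], "gripper": 0.55}}

```text
t: 10.73
position: [525.3, -48.1, 58.8]
eef_rot: [[0.07, 0.998, -0.0], [0.998, -0.07, 0.0], [0.0, -0.0, -1.0]]
ft_force: [-0.6, -0.5, -0.4]
grip_width: 0.55
```

Emit:
{"op": "jog_arm", "data": {"increments": [{"linear": [0,0,-0.02],"roll": 0},{"linear": [0,0,-0.03],"roll": 0},{"linear": [0,0,-0.035],"roll": 0},{"linear": [0,0,-0.035],"roll": 0},{"linear": [0,0,-0.035],"roll": 0}]}}

```text
t: 11.15
position: [524.9, -47.9, 215.6]
eef_rot: [[0.07, 0.998, -0.0], [0.998, -0.07, 0.0], [0.0, -0.0, -1.0]]
ft_force: [-0.1, -1.2, -0.1]
grip_width: 0.552
```

Run:
```python
from h import *
s=state();go([554,354,210]);c=calibration("wrist");im=read_camera("wrist");cv2.imwrite("pics/w6.png",im)
```

```text
t 11.15 pos [524.9 -47.9 215.6] yaw 86.0 shift tool mm [403.    1.    5.6] rows 9.8
```

View pics/w6.png

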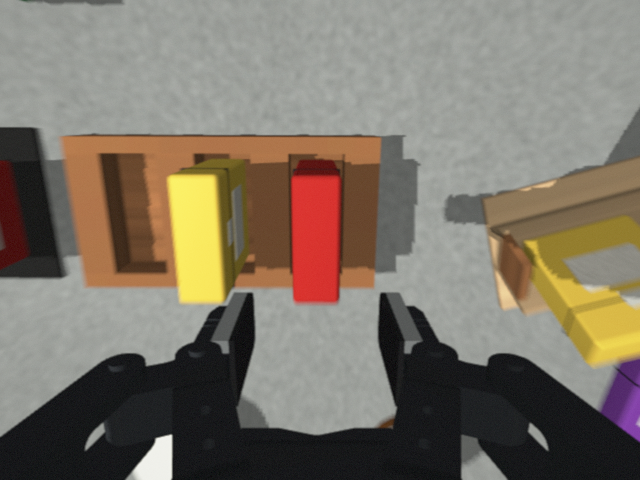

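Red stands upright in the +y bay (316,230). Next is blue, which the 98 mm pitch puts with its far-top edge at (578, 360), already confirmed in the wrist view.

Emit:
{"op": "jog_arm", "data": {"increments": [{"linear": [0.031,0,0],"roll": 0},{"linear": [0.031,0,0],"roll": 0},{"linear": [0.031,0,0],"roll": 0},{"linear": [0.031,0,0],"roll": 0},{"linear": [0.031,0,0],"roll": 0}], "gripper": 1.0}}

```text
t: 11.62
position: [535.9, 108.0, 213.7]
eef_rot: [[0.07, 0.998, -0.0], [0.998, -0.07, -0.0], [-0.0, -0.0, -1.0]]
ft_force: [1.0, 0.4, -0.0]
grip_width: 1.002
```

Emit:
{"op": "jog_arm", "data": {"increments": [{"linear": [0.031,0,0],"roll": 0},{"linear": [0.031,0,0],"roll": 0},{"linear": [0.031,0,0],"roll": 0},{"linear": [0.031,0,0],"roll": 0},{"linear": [0.031,0,0],"roll": 0}]}}

```text
t: 12.03
position: [546.7, 262.8, 213.5]
eef_rot: [[0.07, 0.998, -0.0], [0.998, -0.07, -0.0], [-0.0, -0.0, -1.0]]
ft_force: [0.7, -0.7, 0.9]
grip_width: 1.001
```

Emit:
{"op": "jog_arm", "data": {"increments": [{"linear": [0.031,0,0],"roll": 0},{"linear": [0.031,0,0],"roll": 0},{"linear": [0.031,0,0],"roll": 0},{"linear": [0,0,0],"roll": 0.1},{"linear": [0,0,0],"roll": 0.1}]}}

```text
t: 12.45
position: [552.9, 355.8, 212.8]
eef_rot: [[0.268, 0.963, -0.001], [0.963, -0.268, -0.0], [-0.0, -0.001, -1.0]]
ft_force: [0.7, -0.1, -0.8]
grip_width: 0.999
```

Emit:
{"op": "jog_arm", "data": {"increments": [{"linear": [0,0,0],"roll": 0.1},{"linear": [0,0,0],"roll": 0.1},{"linear": [0,0,0],"roll": 0.1},{"linear": [0,0,0],"roll": 0.1},{"linear": [0,0,0],"roll": 0.1}]}}

```text
t: 12.87
position: [553.3, 354.0, 213.4]
eef_rot: [[0.7, 0.715, -0.001], [0.715, -0.7, -0.0], [-0.001, -0.0, -1.0]]
ft_force: [-0.3, 0.4, -0.1]
grip_width: 0.998
```

Emit:
{"op": "jog_arm", "data": {"increments": [{"linear": [0,0,0],"roll": 0.1},{"linear": [0,0,0],"roll": 0.1},{"linear": [0,0,0],"roll": 0.1},{"linear": [0,0,0],"roll": 0.1},{"linear": [0,0,0],"roll": 0.1}]}}

```text
t: 13.28
position: [553.3, 354.0, 213.4]
eef_rot: [[0.957, 0.292, -0.001], [0.292, -0.957, -0.0], [-0.001, 0.0, -1.0]]
ft_force: [-0.4, 0.1, -0.2]
grip_width: 1.002
```

Emit:
{"op": "jog_arm", "data": {"increments": [{"linear": [0,0,0],"roll": 0.1},{"linear": [0,0,0],"roll": 0},{"linear": [0,0,0],"roll": 0}]}}

```text
t: 13.53
position: [553.3, 354.0, 213.5]
eef_rot: [[0.979, 0.203, -0.0], [0.203, -0.979, -0.0], [-0.0, 0.0, -1.0]]
ft_force: [0.3, -0.7, -0.2]
grip_width: 0.999
```

Run:
```python
from h import *
go([553.5,355.5,85]);c=calibration("wrist");im=read_camera("wrist")
a=np.radians(11.4);Vv=np.array([-np.sin(a),np.cos(a),0]);P=np.array([597.5,264.4,100])+Vv*98
print("pred far corners",proj(c,[P+Vv*41.5,P-Vv*41.5]).round())
for k in proj(c,[P+Vv*41.5,P-Vv*41.5]): cv2.circle(im,tuple(int(x) for x in k),4,(0,255,0),1)
cv2.imwrite("pics/w7.png",im)
```

```text
t 13.53 pos [553.3 354.  213.5] yaw 11.68 shift tool mm [  0.5  -1.5 128.5] rows 3.1
pred far corners [[360. 169.]
 [355. 298.]]
```

View pics/w7.png

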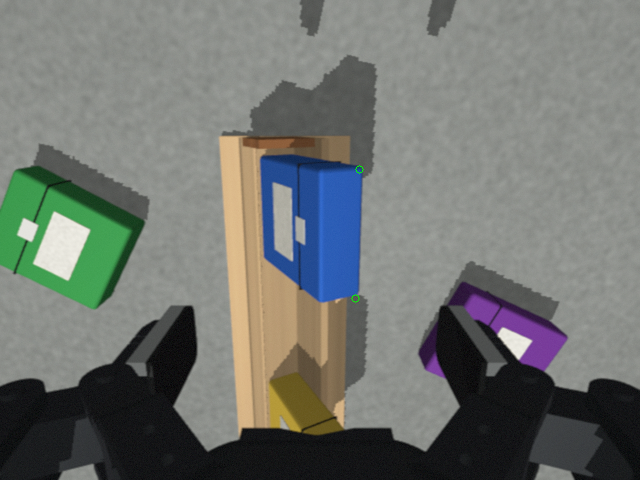

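Blue's far corners (361,166) and (358,298) match the prediction. I'll use the same grasp as for red.

Emit:
{"op": "jog_arm", "data": {"increments": [{"linear": [0,-0.0015,0.025],"roll": 0},{"linear": [0,0,0.03],"roll": 0},{"linear": [0,0,0.03],"roll": 0},{"linear": [0,0,0.03],"roll": 0},{"linear": [0,0,0.012],"roll": 0}]}}

```text
t: 14.0
position: [551.4, 354.7, 82.6]
eef_rot: [[0.979, 0.202, -0.006], [0.202, -0.979, -0.002], [-0.006, 0.001, -1.0]]
ft_force: [-0.7, 0.6, -0.4]
grip_width: 0.997
```

Emit:
{"op": "jog_arm", "data": {"increments": [{"linear": [-0.008,0,0],"roll": 0},{"linear": [-0.008,0,0],"roll": 0},{"linear": [-0.008,0,0],"roll": 0},{"linear": [-0.008,0,0],"roll": 0},{"linear": [0,0,0],"roll": 0}]}}

```text
t: 14.42
position: [520.3, 349.1, 88.4]
eef_rot: [[0.98, 0.201, 0.001], [0.201, -0.98, 0.0], [0.001, -0.0, -1.0]]
ft_force: [0.7, 0.2, 0.2]
grip_width: 1.0
```

Emit:
{"op": "jog_arm", "data": {"increments": [{"linear": [0,0,0.003],"roll": 0},{"linear": [0,0,0],"roll": 0},{"linear": [0,0,0],"roll": 0},{"linear": [0,0,0],"roll": 0},{"linear": [0,0,0],"roll": 0}], "gripper": 0.0, "grip_force": 30}}

```text
t: 14.83
position: [522.7, 349.2, 84.2]
eef_rot: [[0.98, 0.2, 0.002], [0.2, -0.98, 0.001], [0.002, -0.0, -1.0]]
ft_force: [0.7, 0.6, -1.5]
grip_width: 0.344
```

Emit:
{"op": "jog_arm", "data": {"increments": [{"linear": [0,0,0],"roll": 0},{"linear": [0,0,0],"roll": 0},{"linear": [0,0,0],"roll": 0},{"linear": [0,0,0],"roll": 0},{"linear": [0,0,0],"roll": 0}]}}

```text
t: 15.25
position: [522.5, 349.2, 84.2]
eef_rot: [[0.98, 0.2, 0.002], [0.2, -0.98, 0.001], [0.002, -0.0, -1.0]]
ft_force: [4.7, 1.1, -0.5]
grip_width: 0.35
```

Emit:
{"op": "jog_arm", "data": {"increments": [{"linear": [0,0,0],"roll": 0},{"linear": [0,0,-0.02],"roll": 0},{"linear": [0,0,-0.035],"roll": 0},{"linear": [0,0,-0.035],"roll": 0},{"linear": [0,0,-0.035],"roll": 0}], "grip_force": 50}}

```text
t: 15.67
position: [520.5, 348.7, 209.5]
eef_rot: [[0.98, 0.2, -0.004], [0.2, -0.98, -0.001], [-0.004, 0.001, -1.0]]
ft_force: [0.4, -0.0, -0.1]
grip_width: 0.347
```

Emit:
{"op": "jog_arm", "data": {"increments": [{"linear": [-0.0067,0.031,0],"roll": 0},{"linear": [-0.0067,0.031,0],"roll": 0},{"linear": [-0.0067,0.031,0],"roll": 0},{"linear": [-0.0067,0.031,0],"roll": 0},{"linear": [-0.0067,0.031,0],"roll": 0}]}}

```text
t: 16.08
position: [518.4, 189.2, 208.2]
eef_rot: [[0.98, 0.2, -0.003], [0.2, -0.98, -0.0], [-0.003, -0.0, -1.0]]
ft_force: [1.2, 0.3, -1.6]
grip_width: 0.347
```

Emit:
{"op": "jog_arm", "data": {"increments": [{"linear": [-0.0067,0.031,0],"roll": 0},{"linear": [-0.0067,0.031,0],"roll": 0},{"linear": [-0.0067,0.031,0],"roll": 0},{"linear": [-0.0067,0.031,0],"roll": 0},{"linear": [-0.0067,0.031,0],"roll": 0}]}}

```text
t: 16.5
position: [516.6, 30.8, 208.3]
eef_rot: [[0.98, 0.2, -0.003], [0.2, -0.98, 0.001], [-0.003, -0.002, -1.0]]
ft_force: [1.3, 0.2, -2.2]
grip_width: 0.347
```

Emit:
{"op": "jog_arm", "data": {"increments": [{"linear": [-0.0067,0.031,0],"roll": 0},{"linear": [-0.0067,0.031,0],"roll": 0},{"linear": [-0.0067,0.031,0],"roll": 0},{"linear": [-0.0067,0.031,0],"roll": 0},{"linear": [-0.0067,0.031,0],"roll": 0}]}}

```text
t: 16.92
position: [514.9, -127.6, 208.3]
eef_rot: [[0.98, 0.2, -0.003], [0.2, -0.98, 0.002], [-0.002, -0.002, -1.0]]
ft_force: [0.1, 1.4, -1.7]
grip_width: 0.347
```

Emit:
{"op": "jog_arm", "data": {"increments": [{"linear": [-0.0067,0.031,0],"roll": 0},{"linear": [-0.0067,0.031,0],"roll": 0},{"linear": [0,0,0],"roll": -0.1},{"linear": [0,0,0],"roll": -0.1},{"linear": [0,0,0],"roll": -0.1}]}}

```text
t: 17.33
position: [514.3, -190.0, 208.0]
eef_rot: [[0.875, 0.484, -0.003], [0.484, -0.875, 0.002], [-0.002, -0.004, -1.0]]
ft_force: [0.3, -0.1, -0.9]
grip_width: 0.35
```

Emit:
{"op": "jog_arm", "data": {"increments": [{"linear": [0,0,0],"roll": -0.1},{"linear": [0,0,0],"roll": -0.1},{"linear": [0,0,0],"roll": -0.1},{"linear": [0,0,0],"roll": -0.1},{"linear": [0,0,0],"roll": -0.1}]}}

```text
t: 17.75
position: [514.5, -189.3, 208.2]
eef_rot: [[0.535, 0.845, -0.003], [0.845, -0.535, 0.002], [0.0, -0.004, -1.0]]
ft_force: [-1.0, -0.1, -0.5]
grip_width: 0.347
```

Emit:
{"op": "jog_arm", "data": {"increments": [{"linear": [0,0,0],"roll": -0.1},{"linear": [0,0,0],"roll": -0.1},{"linear": [0,0,0],"roll": -0.1},{"linear": [0,0,0],"roll": -0.1},{"linear": [0,0,0],"roll": -0.1}]}}

```text
t: 18.17
position: [514.5, -189.3, 208.2]
eef_rot: [[0.065, 0.998, -0.003], [0.998, -0.065, 0.002], [0.002, -0.003, -1.0]]
ft_force: [-0.4, -0.1, -1.2]
grip_width: 0.348
```

Emit:
{"op": "jog_arm", "data": {"increments": [{"linear": [0,0,0],"roll": 0},{"linear": [0,0,0],"roll": 0}]}}

```text
t: 18.33
position: [514.8, -189.6, 208.4]
eef_rot: [[0.073, 0.997, -0.002], [0.997, -0.073, 0.001], [0.001, -0.002, -1.0]]
ft_force: [1.2, -0.5, -1.4]
grip_width: 0.348
```

Run:
```python
from h import *
go([516,-187,100])
```

```text
t 18.33 pos [ 514.8 -189.6  208.4] yaw 85.84 shift tool mm [  2.5   1.2 108.4] rows 2.6
```

Emit:
{"op": "jog_arm", "data": {"increments": [{"linear": [0.0025,0.0005,0.02],"roll": 0},{"linear": [0,0,0.03],"roll": 0},{"linear": [0,0,0.03],"roll": 0},{"linear": [0,0,0.025],"roll": 0},{"linear": [0,0,0],"roll": 0}]}}

```text
t: 18.75
position: [513.6, -186.2, 99.4]
eef_rot: [[0.073, 0.997, -0.008], [0.997, -0.073, 0.005], [0.005, -0.009, -1.0]]
ft_force: [-0.4, 1.0, -2.2]
grip_width: 0.345
```

Emit:
{"op": "jog_arm", "data": {"increments": [{"linear": [0,0,0],"roll": 0},{"linear": [0,0,0],"roll": 0}]}}

```text
t: 18.92
position: [516.6, -187.9, 105.4]
eef_rot: [[0.071, 0.997, 0.002], [0.997, -0.071, -0.001], [-0.001, 0.002, -1.0]]
ft_force: [0.4, 0.2, -0.9]
grip_width: 0.348
```

Run:
```python
from h import *
go([516,-187,62]);a=read_camera("scene")[190:340,190:380];b=read_camera("wrist")[60:360,0:480]
a=cv2.resize(a,(507,400),interpolation=2);b=cv2.resize(b,None,fx=.6,fy=.6); v=np.zeros((400,800,3),np.uint8);v[:,:507]=a;v[:180,510:798]=b
cv2.imwrite("pics/s8.png",v)
```

```text
t 18.92 pos [ 516.6 -187.9  105.4] yaw 85.93 shift tool mm [ 0.9 -0.7 43.4] rows 1.1
```

View pics/s8.png

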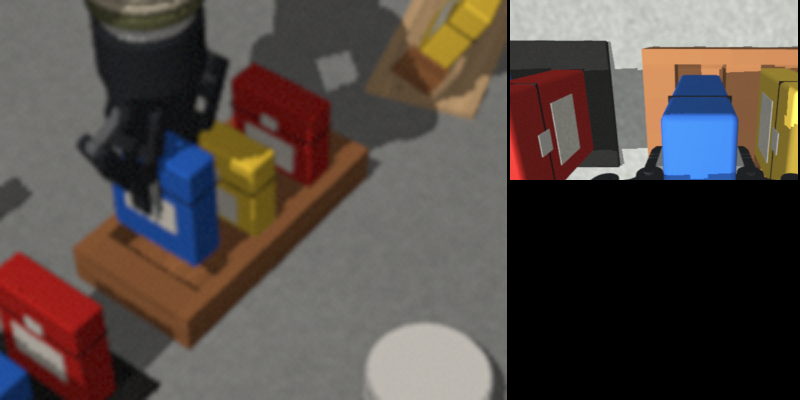

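Blue is upright above the -y bay and clear of the yellow box. Lowering it.

Emit:
{"op": "jog_arm", "data": {"increments": [{"linear": [0.001,0,0.008],"roll": 0},{"linear": [0,0,0.008],"roll": 0},{"linear": [0,0,0.008],"roll": 0},{"linear": [0,0,0.008],"roll": 0},{"linear": [0,0,0],"roll": 0}]}}

```text
t: 19.43
position: [515.3, -186.2, 70.0]
eef_rot: [[0.07, 0.998, -0.003], [0.998, -0.07, 0.002], [0.002, -0.003, -1.0]]
ft_force: [0.3, 0.5, -1.5]
grip_width: 0.348
```

Emit:
{"op": "jog_arm", "data": {"increments": [{"linear": [0,0,0.002],"roll": 0},{"linear": [0,0,0.002],"roll": 0},{"linear": [0,0,0],"roll": 0}]}}

```text
t: 19.68
position: [516.0, -186.6, 67.7]
eef_rot: [[0.07, 0.998, -0.0], [0.998, -0.07, 0.0], [0.0, -0.0, -1.0]]
ft_force: [-0.9, 0.4, -1.9]
grip_width: 0.342
```

Emit:
{"op": "jog_arm", "data": {"increments": [{"linear": [0,0,0.002],"roll": 0},{"linear": [0,0,0.002],"roll": 0},{"linear": [0,0,0],"roll": 0}]}}

```text
t: 19.93
position: [516.0, -186.5, 63.7]
eef_rot: [[0.07, 0.998, -0.0], [0.998, -0.07, 0.0], [0.0, -0.0, -1.0]]
ft_force: [0.5, -0.4, -2.1]
grip_width: 0.344
```

Emit:
{"op": "jog_arm", "data": {"increments": [{"linear": [0,0,0.001],"roll": 0},{"linear": [0,0,0.001],"roll": 0},{"linear": [0,0,0],"roll": 0}]}}

```text
t: 20.18
position: [516.0, -186.6, 61.8]
eef_rot: [[0.07, 0.998, -0.0], [0.998, -0.07, 0.0], [0.0, -0.0, -1.0]]
ft_force: [0.3, -0.1, -1.9]
grip_width: 0.344
```

Emit:
{"op": "jog_arm", "data": {"increments": [{"linear": [0,0,0.001],"roll": 0},{"linear": [0,0,0],"roll": 0}]}}

```text
t: 20.35
position: [516.0, -186.6, 60.8]
eef_rot: [[0.07, 0.998, -0.0], [0.998, -0.07, 0.0], [0.0, -0.0, -1.0]]
ft_force: [0.1, -0.0, -1.4]
grip_width: 0.349
```

Emit:
{"op": "jog_arm", "data": {"increments": [{"linear": [0,0,0.001],"roll": 0},{"linear": [0,0,0],"roll": 0}]}}

```text
t: 20.52
position: [516.1, -186.6, 60.5]
eef_rot: [[0.07, 0.998, 0.0], [0.998, -0.07, -0.0], [-0.0, 0.0, -1.0]]
ft_force: [-0.9, -0.2, 4.2]
grip_width: 0.337
```

Emit:
{"op": "jog_arm", "data": {"increments": [{"linear": [0,0,0.001],"roll": 0},{"linear": [0,0,0],"roll": 0}]}}

```text
t: 20.68
position: [516.2, -186.6, 60.4]
eef_rot: [[0.07, 0.998, 0.001], [0.998, -0.07, -0.001], [-0.001, 0.001, -1.0]]
ft_force: [-4.4, 2.3, 15.3]
grip_width: 0.347
```

Blue touched down at z 60.4, as predicted. Releasing it and retreating upward.

Emit:
{"op": "jog_arm", "data": {"increments": [{"linear": [0,0,-0.001],"roll": 0},{"linear": [0,0,0],"roll": 0}]}}

```text
t: 20.85
position: [516.2, -186.7, 60.5]
eef_rot: [[0.07, 0.998, 0.001], [0.998, -0.07, -0.0], [-0.0, 0.001, -1.0]]
ft_force: [-2.1, 1.4, 6.1]
grip_width: 0.347
```

Emit:
{"op": "jog_arm", "data": {"increments": [{"linear": [0,0,0],"roll": 0},{"linear": [0,0,0],"roll": 0},{"linear": [0,0,0],"roll": 0},{"linear": [0,0,0],"roll": 0},{"linear": [0,0,0],"roll": 0}], "gripper": 0.55}}

```text
t: 21.27
position: [516.1, -186.6, 59.8]
eef_rot: [[0.07, 0.998, -0.0], [0.998, -0.07, 0.0], [0.0, -0.0, -1.0]]
ft_force: [0.4, -0.6, 0.3]
grip_width: 0.549
```

Emit:
{"op": "jog_arm", "data": {"increments": [{"linear": [0,0,-0.02],"roll": 0},{"linear": [0,0,-0.03],"roll": 0},{"linear": [0,0,-0.035],"roll": 0},{"linear": [0,0,-0.035],"roll": 0},{"linear": [0,0,-0.035],"roll": 0}]}}

```text
t: 21.68
position: [515.7, -186.4, 216.5]
eef_rot: [[0.07, 0.998, -0.0], [0.998, -0.07, 0.0], [0.0, -0.0, -1.0]]
ft_force: [0.3, -0.2, -0.6]
grip_width: 0.55
```

Emit:
{"op": "jog_arm", "data": {"increments": [{"linear": [0,-0.03,-0.02],"roll": 0},{"linear": [0,-0.03,-0.02],"roll": 0},{"linear": [0,-0.03,-0.02],"roll": 0},{"linear": [0,0,0],"roll": 0},{"linear": [0,0,0],"roll": 0}]}}

```text
t: 22.1
position: [425.8, -180.4, 276.1]
eef_rot: [[0.071, 0.997, 0.002], [0.997, -0.071, -0.002], [-0.002, 0.002, -1.0]]
ft_force: [-0.4, -0.6, -0.5]
grip_width: 0.551
```

Run:
```python
from h import *
go([516,-187,250]);a=cv2.resize(read_camera("scene")[110:400,120:470],None,fx=1.4,fy=1.4,interpolation=2);b=read_camera("top");cv2.imwrite("pics/t9.png",b)
b=b[180:330,80:520];v=np.vstack([np.pad(a,((0,0),(0,750-a.shape[1]),(0,0))),np.pad(b,((0,0),(0,750-440),(0,0)))]);cv2.imwrite("pics/f9.png",v)
c=calibration("top");im=cv2.imread("pics/t9.png")
for col in("blue","yellow"):
    for q in blobs(mask(im,col)):
        r=cv2.minAreaRect(q);print(col,np.round(r[0]),plane(c,[r[0]],100).round())
```

```text
t 22.1 pos [ 425.8 -180.4  276.1] yaw 85.94 shift tool mm [-0.2 90.4 26.3] rows 2.2
blue [486. 278.] [[ 502. -369.  100.]]
blue [391. 270.] [[ 513. -182.  100.]]
yellow [360. 266.] [[ 518. -122.  100.]]
yellow [216. 231.] [[580. 159. 100.]]
```

View pics/f9.png

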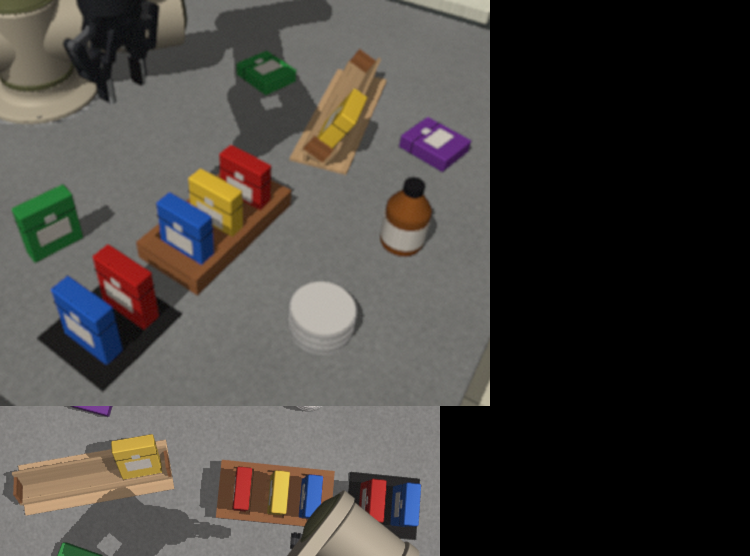

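All three boxes stand upright in the carrier. The old boxes, the stand's yellow, the bottle and the dishes look unmoved, and the robot is clear. Handing in.

```bash
python3 -c "
from cell import *
print(hand_in())"
```

```text
the job is handed in; nothing more can be done
None
```

The carrier now holds one slide box of each colour. Yellow was already in the middle bay, so I put red from the stand in the +y bay and blue in the -y bay. I pulled each leaning box upright in the jaws, lowered it until the force reading showed floor contact, then released it. The job was handed in at about 22 s.

- **Final pictures:** all three boxes stand upright in the carrier. The yellow boxes in the carrier and on the stand, and the blue one on the mat, measured within 1 px of where they started. I checked the red box on the mat, the bottle and the dishes only by eye; they look unmoved.
- **Forces:** both boxes touched the floor at the predicted height (gripper z 59.4 mm for red, 60.4 mm for blue). The highest upward force read was about 26 N, pressing red down. The gripper was clear of everything at hand-in.
- **Failed or disagreeing checks:** the first colour mask missed the red boxes, so I widened it. The carrier's length came out as 231 mm in the wrist view and 236 mm from the top camera, against 234 mm given. Both are well within the play of the bays.

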